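# Close up a label printer and start its calibration feed

### The job

The label printer on the desk has just been given a new roll. With closed fingers, push its open cover down until it is fully shut, then switch the printer on by pressing down the raised front end of the V-shaped rocker switch until it tips fully over, then press the round key right down, keep it down for two full seconds and let it go. Do it in that order by pushing alone: lift nothing, leave the oblong bar key unpressed, and leave the stapler, pen cup and spare roll where they stand.

Things in the scene. Friction and masses are not known exactly. Their poses are not given: they have to be found in the camera images.
- printer: grey desktop label printer, 240 x 240 mm, fixed. Origin: centre of its underside; z up, -x its front (roughly towards the robot). Front deck x -120 to -35 mm, 85 mm high; on it three key plates in a row, centres at x -80 mm and y +72, 0, -72 mm, in shuffled order. Behind: roll bay, walls 120 mm high, under a black cover whose hinge line runs along y at x 95, z 124 mm.
- rocker_unit: black plate, 62 x 60 x 8 mm, on the deck, with the rocker; origin: centre of its underside, axes as the printer's. Left, middle or right plate.
- round_unit: the same plate with the round key. Left, middle or right plate.
- bar_unit: the same plate with the oblong bar key. Left, middle or right plate.
- cover (a joint): opening of the black cover (238 mm wide, 130 mm from hinge to free edge, 8 mm thick, with a 60 mm wide lip 11 mm farther), rad: 0 shut and level, top 128 mm above the desk; grows as the front edge rises. Starts at 0.4 to 0.8, stops at 1.2. Stiff hinge: stays where left; 2 to 4 N downward near the free edge pushes it shut.
- cover_press (a point): point on the cover's upper face, mid-width, 115 mm from the hinge line, 15 mm inside the free edge. Moves and turns with the cover: x along the cover towards the hinge, z out of the upper face.
- rocker (a joint): angle of the white rocker switch in rad: 0 off (end nearer the printer's front raised), 0.44 on (front end fully down, its face level; rear end raised). Starts at 0. It stays where it is left; about 2 to 5 N tips it.
- rocker_raised_end (a point): point on the upper face of the rocker's front half, 16 mm from its pivot. Rocker: 44 mm long (printer x), 28 mm wide, a shallow V of two faces that slope up outward; pivot 105 mm above the desk. Off: this face rises to the front at 0.44 rad, this point 112 mm above the desk; on: the face is level at 105 mm.
- round_key (a joint): how far the white round key is pressed, m: 0 up, 0.006 right down. Spring key, 1.5 N to start, 5 N to bottom out; springs back when let go.
- round_key_top (a point): centre of the top face of the round key (32 mm diameter, 12 mm proud of its plate when up; then 105 mm above the desk). Moves with the key. Axes as the printer's.
- bar_key (a joint): how far the white oblong bar key is pressed, m (0 up, 0.006 down). Must stay up.
- bar_key_top (a point): centre of the top face of the bar key (16 mm along printer x, 44 mm along printer y, 12 mm proud of its plate, 105 mm above the desk). Axes as the printer's.
- stapler: black stapler, loose, 150 x 36 x 65 mm, beside the printer; origin: centre of its underside, long axis x.
- pen_cup: dark steel cup with three pens, loose, 76 mm diameter, 150 mm high over the pens, beside the printer; origin: centre of its underside.
- spare_roll: spare label roll standing on end, loose, 72 mm diameter, 70 mm high, beside the printer; origin: centre of its underside.
Things that resemble listed ones, but are neither listed nor needed, are in the scene too. There is more than one size of the pen_cup; the job needs the largest.

How it is judged (in metres and radians):
On the way, in this order (a step that is already met when the one before it is completed fails the run):
1. the cover is fully shut (within 0.03 rad) (value of joint cover below 0.03 rad), for 0.2 s.
2. the rocker is tipped on (past 0.38 rad of 0.44) (value of joint rocker above 0.38 rad), for 0.2 s.
3. the round key is down (past 4.5 of 6 mm) for at least 1.6 s without a break (value of joint round_key above 0.0045 m), for 1.6 s.
4. the round key is let go (value of joint round_key below 0.0015 m), for 0.2 s.
At the end, for the whole second after the job is handed in: cover shut within 0.03 rad, rocker on (past 0.38 rad), round and bar keys up (within 1.5 mm), the three loose things at rest within 25 mm of where they stood (value of joint cover below 0.03 rad and value of joint rocker above 0.38 rad and value of joint each of round_key, bar_key below 0.0015 m and distance of each of stapler, pen_cup, spare_roll from where it was at the start of the episode below 0.025 m and linear speed of each of stapler, pen_cup, spare_roll below 0.02 m/s); the robot touches nothing.
It fails at once if the rocker is switched on while the cover is open (value of joint rocker above 0.3 rad and value of joint cover above 0.06 rad).
It fails at once if the round key is pressed before the cover is shut and the rocker is on (value of joint round_key above 0.003 m and (value of joint cover above 0.06 rad or value of joint rocker below 0.3 rad)).
It fails at once if the bar key is pressed (value of joint bar_key above 0.003 m).
It fails at once if the cover is lifted farther open (value of joint cover above 0.9 rad).
It fails at once if a loose thing is lifted, pushed away or knocked over (distance of any of stapler, pen_cup, spare_roll from where it was at the start of the episode above 0.025 m or angle between any of stapler, pen_cup, spare_roll's own z axis and vertical above 0.3 rad).
It also fails if it takes over 53 s, if anything falls off the work surface, if the arm or the gripper's body presses on something with over 40 N, if the wrist force passes 120 N, or if a joint passes its speed limit or range.

### The arm

A 6-joint arm with a two-finger parallel gripper is mounted at the origin on the work surface. World frame = base frame: x ahead of the robot, y to its left, z up, the work surface at z = 0. Lengths are in mm, angles in degrees, forces in N, time in s.
With the tool pointing down it reaches from about 425 to 950 mm from the base axis. Payload 3.5 kg.
Tool frame: the origin (TCP) lies at the centre of the arm's flange, where the gripper is bolted on; the fingertips stand 173 mm ahead of it and the grasp point (between the pads) lies 155 mm ahead of it; z points along the fingers, y is the line along which they close (so a half turn about z gives the same grasp; the last joint's range is limited). The gripper opens to 85 mm and grips with 20 to 120 N. Pads are 22 mm wide; open, the fingers measure 114 mm over their backs; the gripper's body (76 mm by 85 mm) begins 54 mm behind the grasp point. The pads swing forward as they close: fully open they stand 13 mm farther back than shut.
Start: joints at [-79.641, 16.404, 90.338, -0, 73.258, -8.594], TCP at [219.263, -638.382, 404.725] pointing down, gripper open.
Joint ranges: [-158.93, 158.93], [-51.34, 127.21], [12.03, 142.37], [-87.48, 267.48], [13.55, 161.25], [-162.69, 162.69]. Speed limits (degrees/s): [159.86, 159.86, 180, 180, 180, 180].

### API

Orientations are given as a 3x3 rotation matrix whose columns are the frame's x, y, z axes.
In Python, from cell import bot, get_image, spotter gives the robot as it stands. The module is installed in compiled form; this text tells all that it offers.
- The arm moves only by the shell command python3 -m handwheel 'ROWS' [FORCE]. ROWS is JSON, a list of rows, each an object with "angular": the turn, a rotation vector about the tool's x, y, z in degrees, a list of three; "travel": the shift along the tool's x, y, z in cm, a list of three; "grip": the closure in counts, from 0 (fully open) to 255 (shut). A call has 1 to 20 rows; each row shifts and turns the commanded pose from where the row before left it, along the tool's axes as they then stand; what a row does not reach is not made up. A row lasts 1/8 s, in which the tool goes at most 62.5 mm and 10.7 degrees, less where a joint would pass 70% of its speed; a pose out of reach is approached as far as the arm can. A call is refused whole if a number of a shift passes 6.25 or a number of a turn 10.7, either way. A call with a gripper value outside its range is refused whole. The fingers move at their own pace and stop on an object; FORCE is the grip in N (left out, the last holds). Time passes only in rows, so rows that do not move let the fingers close. It gives the time, the measured TCP pose, the force, the opening and the grip force at its end, in the units of the state.
- bot.get_obs(): the state, without advancing time (a new reading comes with each control period).
- get_image(name): name is "scene" or "top" or "wrist"; returns a dict with "image" (420x560x3 uint8, red, green, blue), "depth" (420x560 float32, mm along the optical axis (not along the pixel's ray), 0 where there is no reading), "intrinsics" (3x3 intrinsics, pixels), "rvec" (rotation vector, rad) and "tvec" (3), from world to camera coordinates, as OpenCV has them. Camera axes: x right, y down, z forward; pixel columns grow to the right and rows downward; lengths in mm; the calibration is good to about 2 mm. A picture is of the moment at which its call begins.
- bot.hand_in(): hands the job in; it is judged then, once.
Trained networks look in a picture, given as the dict that the camera call returned (one of the last four; its "shot" number tells which), for a name from the list of things; names that differ only in an ending like _2 or _b are one class to them, and where a whole thing is asked for, a point or a joint stands for the part that bears it (a point fixed in the world has none). Each returns a list of dicts, best first, with "score" (0 to 1); they miss things now and then, are a little off and sometimes report something else, mostly with a low value. They report only what shows in the picture. A call takes as long as a camera call. They do not tell look-alikes from the thing itself.
- spotter.boxes_of(label, picture): "uv" ([column, row] in pixels, amid what is visible of it).
- spotter.outline_of(label, picture): "pixels" (420x560 bool, what is visible of it) and "uv" ([column, row] in pixels, amid what is visible of it).
The state is a dict: "time": time; "qpos": joint angles; "joint_velocities": joint speeds; "tau": joint torques, N m; "position": TCP position; "tool_rot": TCP orientation; "force": force on the tool from outside, world axes, zero at the start; "ft_torque": the same for the moment, N m; "grip_width": opening from 0.0 (shut) to 1.0 (fully open); "grasp_force": force on a finger pad.
Only numpy, scipy, OpenCV 4.12 (cv2) and the standard library are available. Lean on these libraries where they do the work, as an engineer would, in place of code of your own. Each camera call takes 0.05 s, during which the arm holds its last target. There are 200 camera calls.

## Working session

There is one attempt and no reset: what is moved stays moved. The work goes in short steps, Python scripts to look and compute and a shell command to move; the robot and the scene stay as the last step left them, time stands still between calls to the robot, and variables do not carry over. Pictures are saved under pics/ and viewed, at most 10 in all, crops included, and the job is handed in when it is done.

```bash
mkdir -p pics
cat > h.py <<'E'
import numpy as np, cv2
from cell import bot, get_image, spotter
def world(p,mask):
    v,u=np.where(mask&(p["depth"]>0)); d=p["depth"][v,u]
    K=np.array(p["intrinsics"]); R=cv2.Rodrigues(np.array(p["rvec"],float))[0]
    c=np.stack([(u-K[0,2])/K[0,0]*d,(v-K[1,2])/K[1,1]*d,d],1)
    return (c-np.array(p["tvec"]).reshape(3))@R
E
python3 - <<'E'
from h import *
np.set_printoptions(precision=1,suppress=True)
P={n:get_image(n) for n in("scene","top")}
for n,p in P.items():
    cv2.imwrite(f"pics/{n}0.png",p["image"][:,:,::-1])
    for l in ["printer","cover","rocker_unit","rocker","round_unit","round_key","bar_unit","bar_key","stapler","pen_cup","spare_roll"]:
        for o in spotter.outline_of(l,p)[:3]:
            w=world(p,o["pixels"])
            if len(w): print(n,l,round(o["score"],2),np.array(o["uv"]),len(w),np.median(w,0),np.percentile(w,2,0),np.percentile(w,98,0))
o=bot.get_obs();print(o["time"],o["position"],o["tool_rot"],o["force"])
E
```

```text
scene printer 0.68 [180.6 280.2] 18024 [ 646.2 -178.6  147.1] [ 568.7 -284.4   13.1] [707.  -56.7 212.9]
scene cover 0.59 [173. 258.] 11561 [ 620.1 -176.4  172.5] [ 568.2 -282.4  128.7] [671.3 -54.8 213.8]
scene cover 0.18 [192.3 208. ] 111 [476.  -87.2  93.2] [ 437.6 -122.1   57.2] [578.9 -56.6 212.9]
scene rocker_unit 0.72 [127.9 232.3] 157 [ 471.4 -224.5  109.3] [ 456.4 -251.4   91.3] [ 568.9 -198.2  211.3]
scene rocker 0.41 [124.5 232.5] 112 [ 473.8 -226.2  111.4] [ 366.8 -240.    -0.9] [ 567.7 -212.6  211.8]
scene round_unit 0.5 [192.4 208.4] 101 [476.2 -86.2  93.1] [ 461.7 -110.    83.8] [580.5 -53.5 212.7]
scene stapler 0.77 [ 89.1 354.6] 2289 [ 630.5 -364.9   53.4] [ 545.8 -386.5    0.1] [ 689.6 -350.    63.1]
scene pen_cup 0.76 [309.  196.9] 829 [558.2 157.5  52. ] [526.  133.8   1. ] [580.1 188.1 106.5]
scene pen_cup 0.72 [268.  214.8] 1615 [571.1  44.9  69. ] [527.8  11.4   1.4] [599.3  82.1 142.4]
scene pen_cup 0.54 [127.3 230.2] 151 [ 471.4 -227.9  109.5] [ 447.3 -251.4   83.3] [ 566.6 -200.5  211.2]
scene spare_roll 0.86 [ 74.8 288.9] 1800 [ 498.5 -347.4   68.5] [ 450.4
[... 853 characters left out ...]

top stapler 0.59 [453.1 209.6] 1058 [ 608.2 -363.2   54.1] [ 542.5 -393.9    2.5] [ 681.2 -349.1   66.2]
top pen_cup 0.91 [299.5 228. ] 669 [565.   46.8  21.4] [529.   14.5   2.9] [596.3  81.3 149.1]
top pen_cup 0.89 [257.2 238.7] 352 [553.9 166.3  10.9] [526.9 140.6   1.2] [577.6 187.4 114. ]
top pen_cup 0.8 [300.7 274.9] 394 [445.5  44.9   9.3] [419.9  20.1   1.4] [472.3  71.2 113.3]
top spare_roll 0.82 [448.9 258.1] 850 [ 478.9 -339.1   70.4] [ 447.  -379.9    8.3] [ 511.7 -314.    74.6]
top spare_roll 0.32 [391.7 204.7] 3887 [ 614.7 -166.3  179.3] [ 565.2 -279.5  129.1] [670.9 -52.4 217.9]
1.2 [ 219.3 -638.4  404.7] [[ 0.9  0.3 -0. ]
 [ 0.3 -0.9 -0. ]
 [-0.   0.  -1. ]] [-0.3  0.4 -0.7]
```

Run:
```python
from h import *
im=cv2.imread("pics/top0.png"); cv2.imwrite("pics/crop0.png",cv2.resize(im[150:310,240:480],None,fx=3.3,fy=3.3,interpolation=cv2.INTER_CUBIC))
o=bot.get_obs();print(np.round(o["tool_rot"],3))
# geometry
k=np.array([[486.9,-222.4],[493.8,-153.9],[500.6,-82.2]])
y=(k[2]-k[0]);y/=np.linalg.norm(y);x=np.array([y[1],-y[0]]);O=k.mean(0)+80*x
print(x,y,O,np.degrees(np.arctan2(x[1],x[0])))
p=get_image("top"); w=world(p,spotter.outline_of("cover",p)[0]["pixels"])
l=np.c_[(w[:,:2]-O)@np.c_[x,y],w[:,2]]
for a in range(-60,110,15):
    m=abs(l[:,0]-a)<7
    if m.sum(): print(a,m.sum(),np.round(np.percentile(l[m,2],[10,50,90])))
h=O+95*x;print(h)
```

```text
[[ 0.946  0.325 -0.   ]
 [ 0.325 -0.946 -0.   ]
 [-0.     0.    -1.   ]]
[ 0.99525956 -0.09725432] [0.09725432 0.99525956] [ 573.38743167 -160.61367913] -5.581083932026597
-15 37 [217. 220. 222.]
0 498 [210. 213. 217.]
15 563 [198. 204. 209.]
30 547 [185. 190. 195.]
45 510 [171. 177. 182.]
60 495 [158. 163. 168.]
75 468 [144. 150. 155.]
90 435 [131. 136. 141.]
[ 667.93709011 -169.85283976]
```

View pics/crop0.png

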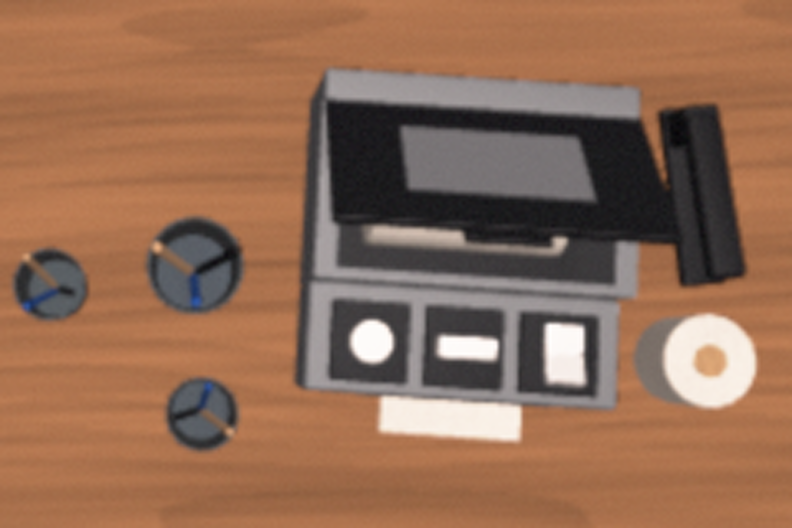

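View pics/scene0.png

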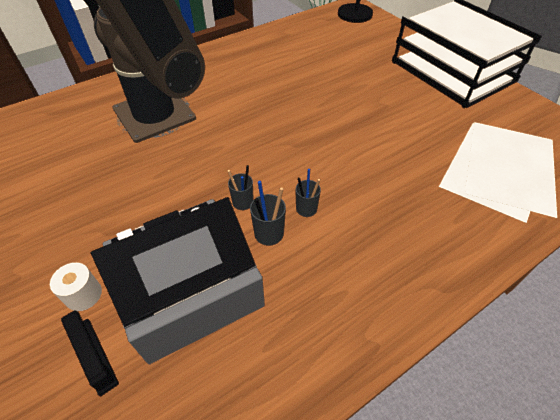

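Left to right in crop0: the round key is at (372,341), the bar key at (467,347) and the V rocker at (565,352). The big cup at (195,265) is the listed one and the two smaller cups are decoys. The stapler and roll stand at right. The cover is open about 0.71 rad, and the printer's yaw is −5.6°. I'll square the tool to the printer, close the fingers and go above the cover edge.

```bash
python3 -m handwheel '[{"angular":[0,0,6.15],"travel":[0,0,-0.7],"grip":255},{"angular":[0,0,6.15],"travel":[0,0,-0.7],"grip":255},{"angular":[0,0,6.15],"travel":[0,0,-0.7],"grip":255},{"angular":[0,0,6.15],"travel":[0,0,-0.7],"grip":255},{"angular":[0,0,0],"travel":[2.04,-3.19,0],"grip":255},{"angular":[0,0,0],"travel":[2.04,-3.19,0],"grip":255},{"angular":[0,0,0],"travel":[2.04,-3.19,0],"grip":255},{"angular":[0,0,0],"travel":[2.04,-3.19,0],"grip":255},{"angular":[0,0,0],"travel":[2.04,-3.19,0],"grip":255},{"angular":[0,0,0],"travel":[2.04,-3.19,0],"grip":255},{"angular":[0,0,0],"travel":[2.04,-3.19,0],"grip":255},{"angular":[0,0,0],"travel":[2.04,-3.19,0],"grip":255},{"angular":[0,0,0],"travel":[2.04,-3.19,0],"grip":255},{"angular":[0,0,0],"travel":[2.04,-3.19,0],"grip":255},{"angular":[0,0,0],"travel":[2.04,-3.19,0],"grip":255},{"angular":[0,0,0],"travel":[2.04,-3.19,0],"grip":255},{"angular":[0,0,0],"travel":[2.04,-3.19,0],"grip":255},{"angular":[0,0,0],"travel":[2.04,-3.19,0],"grip":255},{"angular":[0,0,0],"travel":[2.04,-3.19,0],"grip":255},{"angular":[0,0,0],"travel":[2.04,-3.19,0],"grip":255}]'
cat >> h.py <<'E'
X=np.array([.99526,-.09725]);Y=np.array([.09725,.99526]);O=np.array([573.4,-160.6])
def tip():
    o=bot.get_obs();d=np.array(o["position"][:2])-O
    print("t",o["time"],"local",np.round([d@X,d@Y],1),"tipz",round(o["position"][2]-173,1),"F",np.round(o["force"],1),"w",o["grip_width"],"rot",np.round(o["tool_rot"],3).tolist())
E
python3 - <<'E'
from h import *
tip(); p=get_image("wrist");cv2.imwrite("pics/w1.png",p["image"][:,:,::-1])
E
```

```text
time: 3.8
position: [595.0, -161.5, 432.9]
tool_rot: [[0.995, -0.098, 0.0], [-0.098, -0.995, -0.0], [0.0, 0.0, -1.0]]
force: [0.1, -0.4, 0.0]
grip_width: 0.001
grasp_force: 0.0
t 3.8 local [21.5  1.2] tipz 259.9 F [ 0.1 -0.4  0. ] w 0.0011668414548219532 rot [[0.995, -0.098, 0.0], [-0.098, -0.995, -0.0], [0.0, 0.0, -1.0]]
```

View pics/w1.png

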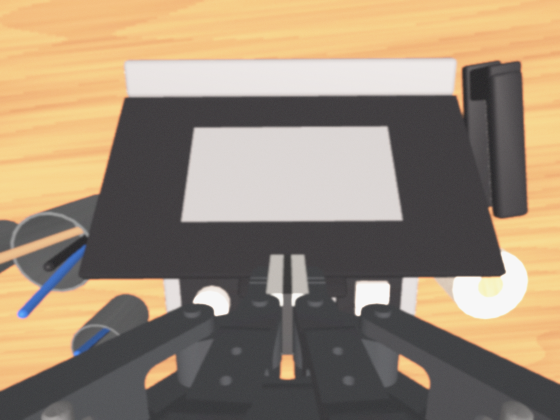

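The wrist view shows the closed tips near (288,260), just inside the cover's free edge at row 275. Next I'll push down along the arc.

```bash
python3 -m handwheel '[{"angular":[0,0,0],"travel":[0,0,1.1],"grip":255},{"angular":[0,0,0],"travel":[0,0,1.1],"grip":255},{"angular":[0,0,0],"travel":[0,0,1.1],"grip":255},{"angular":[0,0,0],"travel":[0,0,1.1],"grip":255},{"angular":[0,0,0],"travel":[0,0,1.1],"grip":255},{"angular":[0,0,0],"travel":[-0.5,0,0.9],"grip":255},{"angular":[0,0,0],"travel":[-0.5,0,0.9],"grip":255},{"angular":[0,0,0],"travel":[-0.4,0,0.75],"grip":255},{"angular":[0,0,0],"travel":[-0.4,0,0.75],"grip":255},{"angular":[0,0,0],"travel":[-0.35,0,0.8],"grip":255},{"angular":[0,0,0],"travel":[-0.35,0,0.8],"grip":255},{"angular":[0,0,0],"travel":[-0.25,0,0.75],"grip":255},{"angular":[0,0,0],"travel":[-0.25,0,0.75],"grip":255}]'; python3 -c "from h import *;tip()"
```

```text
time: 5.48
position: [564.4, -159.5, 313.3]
tool_rot: [[0.995, -0.098, 0.0], [-0.098, -0.995, 0.0], [0.0, -0.0, -1.0]]
force: [0.9, -0.0, 1.0]
grip_width: -0.003
grasp_force: 0.7
t 5.475 local [-9.1  0.2] tipz 140.3 F [ 0.9 -0.   1. ] w -0.002841460107646363 rot [[0.995, -0.098, 0.0], [-0.098, -0.995, 0.0], [0.0, -0.0, -1.0]]
```

```bash
python3 -m handwheel '[{"angular":[0,0,0],"travel":[-0.2,0,0.4],"grip":255},{"angular":[0,0,0],"travel":[-0.2,0,0.4],"grip":255},{"angular":[0,0,0],"travel":[0,0,0.3],"grip":255},{"angular":[0,0,0],"travel":[0,0,0.2],"grip":255},{"angular":[0,0,0],"travel":[0,0,0.1],"grip":255},{"angular":[0,0,0],"travel":[0,0,0],"grip":255},{"angular":[0,0,0],"travel":[0,0,0],"grip":255}]'; python3 -c "from h import *;tip()"
```

```text
time: 6.35
position: [560.4, -159.2, 301.4]
tool_rot: [[0.995, -0.098, -0.002], [-0.098, -0.995, 0.0], [-0.002, -0.0, -1.0]]
force: [-3.9, 1.6, 9.0]
grip_width: -0.0
grasp_force: 4.3
t 6.35 local [-13.1   0.1] tipz 128.4 F [-3.9  1.6  9. ] w -0.0004125369494974187 rot [[0.995, -0.098, -0.002], [-0.098, -0.995, 0.0], [-0.002, -0.0, -1.0]]
```

The cover is shut: tip at 128.4 mm with 9 N of reaction. I'll lift, move over the rocker and check from near.

```bash
python3 -m handwheel '[{"angular":[0,0,0],"travel":[0,0,-2],"grip":255},{"angular":[0,0,0],"travel":[0,0,-2.0],"grip":255},{"angular":[0,0,0],"travel":[-2.1,1.8,-0.5],"grip":255},{"angular":[0,0,0],"travel":[-2.1,1.8,0],"grip":255},{"angular":[0,0,0],"travel":[-2.1,1.8,0],"grip":255},{"angular":[0,0,0],"travel":[-2.2,1.8,0],"grip":255},{"angular":[0,0,0],"travel":[0,0,0],"grip":255}]'
python3 - <<'E'
from h import *
tip()
for n in("wrist","top"):
    p=get_image(n)
    cv2.imwrite(f"pics/{n}2.png",p["image"][:,:,::-1])
    for l in("rocker","round_key","bar_key","cover"):
        for o in spotter.outline_of(l,p)[:2]:
            w=world(p,o["pixels"])
            if len(w):
                L=np.c_[(w[:,:2]-O)@np.c_[X,Y],w[:,2]]
                print(n,l,round(o["score"],2),np.round(o["uv"]),len(w),*[np.round(np.percentile(L,q,0)) for q in(3,50,97)])
E
```

```text
time: 7.22
position: [468.1, -223.3, 345.9]
tool_rot: [[0.995, -0.101, 0.001], [-0.101, -0.995, -0.001], [0.001, 0.001, -1.0]]
force: [-0.7, 0.3, 0.8]
grip_width: -0.001
grasp_force: 0.0
t 7.225 local [-98.7 -72.6] tipz 172.9 F [-0.7  0.3  0.8] w -0.000789820955940311 rot [[0.995, -0.101, 0.001], [-0.101, -0.995, -0.001], [0.001, 0.001, -1.0]]
wrist rocker 0.69 [289. 193.] 3752 [-98. -88. 103.] [-79. -74. 105.] [-57. -62. 113.]
wrist round_key 0.56 [ 46. 194.] 2767 [-92.  54.  94.] [-78.  66. 104.] [-65.  82. 105.]
wrist bar_key 0.65 [462. 174.] 11271 [-104. -227.   12.] [ -71. -189.   69.] [ -42. -162.   70.]
wrist bar_key 0.59 [ 48. 194.] 2795 [-93.  54.  93.] [-79.  66. 104.] [-65.  82. 105.]
wrist cover 0.78 [184.  62.] 47921 [ -39. -115.  125.] [ -9. -25. 127.] [ 16.  55. 129.]
top bar_key 0.46 [380. 256.] 112 [-87. -21. 100.] [-79.  -0. 106.] [-72.  19. 109.]
top bar_key 0.43 [383. 213.] 5167 [ -34. -113.  126.] [ 27.  -1. 129.] [ 90. 110. 133.]
top cover 0.83 [385. 211.] 5149 [ -34. -112.  126.] [ 27.  -2. 129.] [ 90. 110. 133.]
```

View pics/wrist2.png

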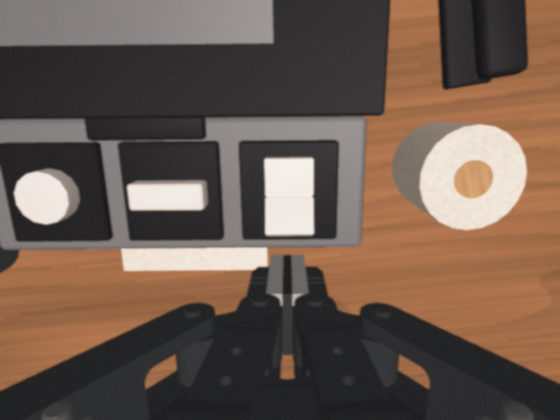

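The wrist view shows the cover lying flat (127–129 mm). The rocker spans columns 265–314 and rows 157–235, with its raised front half at (289,215), and the tips are aligned with it at (288,260). Now pressing the front end.

```bash
python3 -m handwheel '[{"angular":[0,0,0],"travel":[0.1,0.1,1.8],"grip":255},{"angular":[0,0,0],"travel":[0.1,0,1.8],"grip":255},{"angular":[0,0,0],"travel":[0,0,1.4],"grip":255},{"angular":[0,0,0],"travel":[0,0,0.6],"grip":255},{"angular":[0,0,0],"travel":[0,0,0.5],"grip":255},{"angular":[0,0,0],"travel":[0,0,0.4],"grip":255},{"angular":[0,0,0],"travel":[0,0,0.3],"grip":255},{"angular":[0,0,0],"travel":[0,0,0.1],"grip":255},{"angular":[0,0,0],"travel":[0,0,0],"grip":255},{"angular":[0,0,0],"travel":[0,0,0],"grip":255},{"angular":[0,0,0],"travel":[0,0,0],"grip":255}]'; python3 -c "from h import *;tip()"
```

```text
time: 9.1
position: [471.0, -223.9, 278.3]
tool_rot: [[0.995, -0.098, -0.001], [-0.098, -0.995, -0.0], [-0.0, 0.0, -1.0]]
force: [-7.0, 4.3, 13.0]
grip_width: -0.001
grasp_force: 6.5
t 9.1 local [-95.7 -73. ] tipz 105.3 F [-7.   4.3 13. ] w -0.0013013407497658896 rot [[0.995, -0.098, -0.001], [-0.098, -0.995, -0.0], [-0.0, 0.0, -1.0]]
```

The rocker is level: tip at 105.3 mm with 13 N. I'll lift, cross high over the bar key to the round key, and check.

```bash
python3 -m handwheel '[{"angular":[0,0,0],"travel":[0,0,-2],"grip":255},{"angular":[0,0,0],"travel":[0,0,-2.5],"grip":255},{"angular":[0,0,0],"travel":[0.32,-2.87,0],"grip":255},{"angular":[0,0,0],"travel":[0.32,-2.87,0],"grip":255},{"angular":[0,0,0],"travel":[0.32,-2.87,0],"grip":255},{"angular":[0,0,0],"travel":[0.32,-2.87,0],"grip":255},{"angular":[0,0,0],"travel":[0.32,-2.87,0],"grip":255},{"angular":[0,0,0],"travel":[0,0,0],"grip":255}]'
python3 - <<'E'
from h import *
tip()
p=get_image("wrist");q=get_image("top")
cv2.imwrite("pics/w3.png",np.hstack([p["image"],cv2.resize(q["image"][210:280,330:420],(540,420))])[:,:,::-1][:, ::1] if 0 else cv2.resize(np.hstack([p["image"],cv2.resize(q["image"][210:280,330:420],(540,420))])[:,:,::-1],(800,306)))
for n,p in(("w",p),("top",q)):
  for l in("rocker","round_key"):
    for o in spotter.outline_of(l,p)[:2]:
        w=world(p,o["pixels"])
        if len(w):
            L=np.c_[(w[:,:2]-O)@np.c_[X,Y],w[:,2]]
            print(n,l,round(o["score"],2),np.round(o["uv"]),len(w),*[np.round(np.percentile(L,q,0)) for q in(3,50,97)])
E
```

```text
time: 10.1
position: [501.0, -81.2, 320.8]
tool_rot: [[0.995, -0.096, 0.001], [-0.096, -0.995, -0.0], [0.001, 0.0, -1.0]]
force: [1.2, 0.1, 0.5]
grip_width: -0.0
grasp_force: 0.0
t 10.1 local [-79.8  72. ] tipz 147.8 F [1.2 0.1 0.5] w -0.0004091829301839432 rot [[0.995, -0.096, 0.001], [-0.096, -0.995, -0.0], [0.001, 0.0, -1.0]]
w rocker 0.97 [546. 248.] 2293 [-99. -74.  96.] [-82. -63. 104.] [-58. -60. 111.]
w round_key 0.88 [291. 235.] 2336 [-87.  56.  96.] [-75.  69. 104.] [-64.  83. 105.]
w round_key 0.22 [543. 248.] 2190 [-99. -74.  98.] [-82. -63. 104.] [-58. -60. 111.]
```

View pics/w3.png

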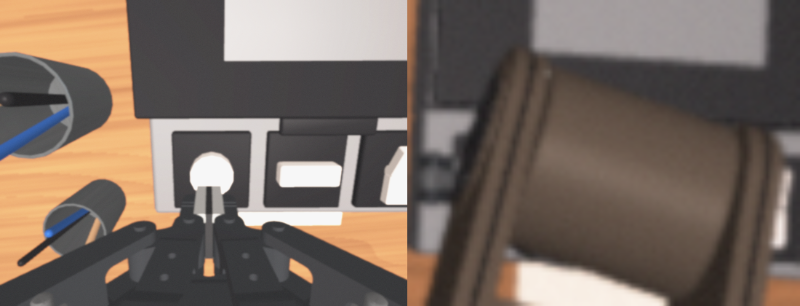

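The tips are on the key (wrist pixel about (291,235)). Before pressing, a numeric check that the rocker's rear end is the raised one.

Run:
```python
from h import *
p=get_image("wrist");w=world(p,spotter.outline_of("rocker",p)[0]["pixels"])
L=np.c_[(w[:,:2]-O)@np.c_[X,Y],w[:,2]]
for a in range(-98,-55,6):
    m=abs(L[:,0]-a)<3
    if m.sum():print(a,np.round(np.percentile(L[m,2],[50,90]),1))
```

```text
-98 [103.7 104.6]
-92 [103.8 104.6]
-86 [103.7 104.6]
-80 [103.7 104.7]
-74 [105.3 107.2]
-68 [108.  109.9]
-62 [110.4 112.7]
-56 [108.9 112.1]
```

The rocker is on: front level, rear raised. Now pressing the round key.

```bash
python3 -m handwheel '[{"angular":[0,0,0],"travel":[0,0,1.8],"grip":255},{"angular":[0,0,0],"travel":[0,0,1.5],"grip":255},{"angular":[0,0,0],"travel":[0,0,0.7],"grip":255},{"angular":[0,0,0],"travel":[0,0,0.4],"grip":255},{"angular":[0,0,0],"travel":[0,0,0.4],"grip":255},{"angular":[0,0,0],"travel":[0,0,0.25],"grip":255}]'; python3 -c "from h import *;tip()"
```

```text
time: 11.25
position: [501.1, -82.5, 272.2]
tool_rot: [[0.995, -0.098, -0.002], [-0.098, -0.995, 0.0], [-0.002, -0.0, -1.0]]
force: [-10.1, 3.5, 20.1]
grip_width: 0.001
grasp_force: 10.0
t 11.25 local [-79.6  70.7] tipz 99.2 F [-10.1   3.5  20.1] w 0.000776016173071393 rot [[0.995, -0.098, -0.002], [-0.098, -0.995, 0.0], [-0.002, -0.0, -1.0]]
```

Bottomed out (tip at 99.2 mm). Holding just over 2 s.

```bash
python3 -m handwheel '[{"angular":[0,0,0],"travel":[0,0,0],"grip":255},{"angular":[0,0,0],"travel":[0,0,0],"grip":255},{"angular":[0,0,0],"travel":[0,0,0],"grip":255},{"angular":[0,0,0],"travel":[0,0,0],"grip":255},{"angular":[0,0,0],"travel":[0,0,0],"grip":255},{"angular":[0,0,0],"travel":[0,0,0],"grip":255},{"angular":[0,0,0],"travel":[0,0,0],"grip":255},{"angular":[0,0,0],"travel":[0,0,0],"grip":255},{"angular":[0,0,0],"travel":[0,0,0],"grip":255},{"angular":[0,0,0],"travel":[0,0,0],"grip":255},{"angular":[0,0,0],"travel":[0,0,0],"grip":255},{"angular":[0,0,0],"travel":[0,0,0],"grip":255},{"angular":[0,0,0],"travel":[0,0,0],"grip":255},{"angular":[0,0,0],"travel":[0,0,0],"grip":255},{"angular":[0,0,0],"travel":[0,0,0],"grip":255},{"angular":[0,0,0],"travel":[0,0,0],"grip":255},{"angular":[0,0,0],"travel":[0,0,0],"grip":255},{"angular":[0,0,0],"travel":[0,0,0],"grip":255}]'; python3 -c "from h import *;tip()"
python3 -m handwheel '[{"angular":[0,0,0],"travel":[0,0,-1],"grip":255},{"angular":[0,0,0],"travel":[0,0,-2],"grip":255},{"angular":[0,0,0],"travel":[0,0,-3],"grip":255},{"angular":[0,0,0],"travel":[0,0,-3],"grip":255},{"angular":[0,0,0],"travel":[0,0,-3],"grip":255},{"angular":[0,0,0],"travel":[0,0,0],"grip":255},{"angular":[0,0,0],"travel":[0,0,0],"grip":255},{"angular":[0,0,0],"travel":[0,0,0],"grip":255}]'
python3 - <<'E'
from h import *
tip();p=get_image("wrist");cv2.imwrite("pics/w4.png",p["image"][:,:,::-1])
for l in("rocker","round_key","bar_key","cover"):
    for o in spotter.outline_of(l,p)[:1]:
        w=world(p,o["pixels"]);L=np.c_[(w[:,:2]-O)@np.c_[X,Y],w[:,2]]
        print(l,round(o["score"],2),*[np.round(np.percentile(L,q,0)) for q in(3,50,97)])
E
```

```text
time: 13.5
position: [500.9, -82.5, 272.3]
tool_rot: [[0.995, -0.098, -0.001], [-0.098, -0.995, 0.0], [-0.001, -0.0, -1.0]]
force: [-5.7, 2.2, 12.6]
grip_width: -0.001
grasp_force: 5.9
t 13.5 local [-79.7  70.7] tipz 99.3 F [-5.7  2.2 12.6] w -0.0010761421268327275 rot [[0.995, -0.098, -0.001], [-0.098, -0.995, 0.0], [-0.001, -0.0, -1.0]]
time: 14.5
position: [500.4, -82.4, 388.4]
tool_rot: [[0.995, -0.098, -0.003], [-0.098, -0.995, 0.001], [-0.003, -0.001, -1.0]]
force: [0.9, 0.4, -0.4]
grip_width: -0.002
grasp_force: 0.0
t 14.5 local [-80.3  70.8] tipz 215.4 F [ 0.9  0.4 -0.4] w -0.0022225011039110967 rot [[0.995, -0.098, -0.003], [-0.098, -0.995, 0.001], [-0.003, -0.001, -1.0]]
rocker 0.6 [-99. -87.  98.] [-77. -72. 105.] [-57. -60. 113.]
round_key 0.96 [-92.  56.  93.] [-78.  69. 104.] [-64.  83. 105.]
bar_key 0.92 [-85. -22.  94.] [-77.  -1. 104.] [-71.  19. 105.]
cover 0.94 [-35. -82. 125.] [  7.  13. 127.] [ 44. 110. 129.]
```

View pics/w4.png

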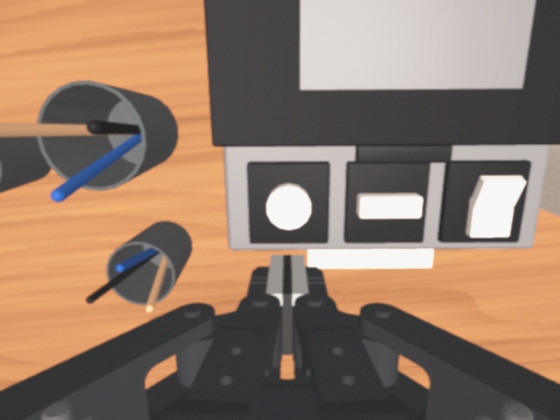

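The cover is shut, the round key (289,207) and bar key (390,206) are up, the rocker (495,205) is on, and the cups are undisturbed. Handing in.

```bash
python3 -c "from h import *;print(bot.hand_in())"
```

```text
the job is handed in; nothing more can be done
None
```

The job is handed in: I shut the cover, tipped the rocker on, and held the round key down for over 2 s before letting it go; the last picture showed the bar key up and the pen cup in place, but the hand-in returned no verdict.

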